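# Close a vessel lock ring with a face wrench between guard walls

### The job

Pick up the larger of the two T-shaped face wrenches and use it to turn the vessel's six-lug lock ring clockwise, seen from above, until its tab comes up against the stop block; the guard walls leave the handle only a short swing, so lift the wrench off, swing it back and reseat it for each new stroke. Then lay the wrench flat on the bench, pins down, clear of the stand. Turn the ring with the wrench only, without pushing the ring or the stand with the hand itself, and leave the smaller wrench where it lies.

Things in the scene. Friction and masses are not known exactly. Their poses are not given: they have to be found in the camera images.
- wrench: Larger T-shaped face wrench, 0.3 kg. Aluminium cross head 98 mm along own y, 22 wide; square steel handle 14 x 14 along own -x to a dark upright knob (dia. 28, z 0-34) 195 from origin. Head and handle span z 20-34. Two pins (dia. 9, 20 long) stick down at y = +-38. Origin midway between the pin ends, at bench height when it lies flat on pins and knob; z up.
- wrench_grip (a point): Point in the middle of the larger wrench's handle, 115 mm from its origin along own -x, 27 above it, close to the balance point: grip here from above, fingers either side of the 14 mm handle, and keep this grip throughout. Axes as the wrench.
- small_wrench: Smaller face wrench, same form and axes, head 56 mm long, pins at y = +-17, knob (dia. 20) 135 mm from the origin. It does not fit the ring and must stay where it lies.
- stand: Fixed stand: round base, radius 95 mm, 10 thick, vessel on top. Origin on the bench at the vessel's axis, z up, front faces own -x. Cream guard walls to z 133: flat ones on its left and right (inner face at y = +-66, x -44 to 44) whose four flared radial ends, 6 thick, 62-86 from the axis, point 54 degrees either side of -x and +x. Handle to the front: it can swing 44 degrees either way. Dark stop block on its -y side, 49-65 from the axis.
- ring_top (a point): On the ring's axis, at the top of its flange (75 mm above the bench, radius 50). Six lugs stand on it every 60 degrees: 30 to 46 from the axis, 15 across, 16 tall. Wrench fits with origin on the axis and handle along any lug's direction; pins then drop into opposite gaps, 12 degrees of play either way. Wrench origin at 4 mm: head rests on lugs; 6: good for turning; above 18: pins clear.
- ring (a joint): Ring turn, rad, growing clockwise seen from above. In the stand's frame one lug points at 216 degrees minus this value (counted anticlockwise from own +x; 180 is the front), the others at 60 degree steps. Starts at 0 to 0.17; fully home at 1.95, a hard stop, its radial tab against the stop block. Friction about 0.25 N m; it stays where left.
Mind the look-alikes: they are no part of the job. Leave any green look-alike of the wrench alone. What is shaped like the stand but purple is not meant.

How it is judged:
By the outcome, as a careful person would: the job done as asked, in the order asked, and still so for the second after the job is handed in, with the robot touching nothing.
It also fails if it takes over 64 s, if anything falls off the work surface, if the arm or the gripper's body presses on something with over 40 N, if the wrist force passes 120 N, or if a joint passes its speed limit or range.

### The arm

A 6-joint arm with a two-finger parallel gripper is mounted at the origin on the work surface. World frame = base frame: x ahead of the robot, y to its left, z up, the work surface at z = 0. Lengths are in m, angles in degrees, forces in N, time in s.
With the tool pointing down it reaches from about 0.25 to 0.725 m from the base axis. Payload 9.7 kg.
Tool frame: the origin (TCP) lies midway between the tips of the shut fingers; the grasp point (between the pads) lies 19 mm behind it; z points along the fingers, y is the line along which they close (so a half turn about z gives the same grasp; the last joint's range is limited). The gripper opens to 85 mm and grips with 20 to 120 N. Pads are 22 mm wide; open, the fingers measure 114 mm over their backs; the gripper's body (76 mm by 85 mm) begins 54 mm behind the grasp point. The pads swing forward as they close: fully open they stand 13 mm farther back than shut.
Start: joints at [-66.578, 4.979, 10.078, 95.1, 0, 90], TCP at [0.219, -0.505, 0.231] pointing down, gripper open.
Joint ranges: [-179.16, 179.16], [-48.56, 103.87], [-65.8, 70.77], [-126.05, 130.52], [-82.76, 87.17], [-180, 180]. Speed limits (degrees/s): [127.2, 127.2, 147.25, 180, 180, 180].

### API

Orientations are given as [roll, pitch, yaw] about the fixed x, y, z axes, in that order (R = Rz(yaw) Ry(pitch) Rx(roll)).
In Python, from workcell import bot gives the robot as it stands.
- The arm moves only by the shell command python3 -m crank 'ROWS' [FORCE]. ROWS is JSON, a list of rows, each an object with "gripper": the finger opening in mm, from 0 to 85.4; "travel": the shift along the tool's x, y, z in mm, a list of three; "twist": the turn, a rotation vector about the tool's x, y, z in rad, a list of three. In form: [{"gripper": gripper, "travel": [tx, ty, tz], "twist": [rx, ry, rz]}, ...]. A call has 1 to 12 rows; each row shifts and turns the commanded pose from where the row before left it, along the tool's axes as they then stand; what a row does not reach is not made up. A row lasts 1/8 s, in which the tool goes at most 62.5 mm and 10.7 degrees, less where a joint would pass 70% of its speed; a pose out of reach is approached as far as the arm can. A call is refused whole if a number of a shift passes 62.5 or a number of a turn 0.188, either way. A call with a gripper value outside its range is refused whole. The fingers move at their own pace and stop on an object; FORCE is the grip in N (left out, the last holds). Time passes only in rows, so rows that do not move let the fingers close. It gives the time, the measured TCP pose, the force, the opening and the grip force at its end, in the units of the state.
- bot.get_obs(): the state, without advancing time (a new reading comes with each control period).
- bot.camera(name): name is "side" or "top" or "wrist"; returns the picture (384x512x3 uint8, red, green, blue); there is no depth.
- bot.calibration(name): a dict with "vfov" (degrees; the focal length in pixels is half the picture's height over the tangent of half this angle, whatever the lens; pixels are square), "cx", "cy" (the principal point, pixels), "camera_from_world" (4x4, takes a point from world to camera coordinates). Camera axes: x right, y down, z forward; pixel columns grow to the right and rows downward; lengths in m; the calibration is good to about 2 mm. The wrist camera is an equidistant fisheye: a pixel r from the principal point sees the ray r / f radians off the axis. A picture is of the moment at which its call begins: read the wrist's pose just before it. calibration takes no time and is no camera call; for the wrist camera it gives the pose at the moment of the call.
- bot.job_done(): hands the job in; it is judged then, once.
The state is a dict: "time": time; "q": joint angles; "qd": joint speeds; "joint_efforts": joint torques, N m; "ee_pos": TCP position; "tcp_rot": TCP orientation; "wrist_force": force on the tool from outside, world axes, zero at the start; "torque": the same for the moment, N m; "opening": finger opening in m; "grasp_force": force on a finger pad.
Only numpy, scipy, OpenCV 4.12 (cv2) and the standard library are available. Lean on these libraries where they do the work, as an engineer would, in place of code of your own. Each camera call takes 0.05 s, during which the arm holds its last target. There are 200 camera calls.

## Working session

There is one attempt and no reset: what is moved stays moved. The work goes in short steps, Python scripts to look and compute and a shell command to move; the robot and the scene stay as the last step left them, time stands still between calls to the robot, and variables do not carry over. Pictures are saved under pics/ and viewed, at most 10 in all, crops included, and the job is handed in when it is done.

```bash
ls; mkdir -p pics; python3 - <<'E'
from workcell import bot
import cv2
print(bot.get_obs())
for n in("top","side"):
    im=bot.camera(n); cv2.imwrite(f"pics/{n}0.png",im[:,:,::-1]); print(bot.calibration(n))
E
```

```text
pics
{'time': 0.0, 'q': array([-6.65789707e+01,  5.00965593e+00,  1.00355773e+01,  9.51007315e+01,
       -1.79240334e-03,  9.00007445e+01]), 'qd': array([ 0.02040795,  0.03711885, -0.02249385,  0.01923401, -0.03030051,
       -0.00228376]), 'joint_efforts': array([-5.24559189e-03, -5.20389318e+01,  4.64802647e+01,  1.64346228e-02,
       -1.80424149e-04, -6.05327244e-06]), 'ee_pos': array([ 0.21851573, -0.50447443,  0.230607  ]), 'tcp_rot': array([-1.79925190e+02,  1.79337382e-03,  2.34202871e+01]), 'wrist_force': array([-0.60169936,  0.07972958,  1.0903758 ]), 'torque': array([ 0.01710024, -0.01177882, -0.03739019]), 'grasp_force': 0.0, 'opening': 0.08558870729207688}
{'vfov': 44.67905432226217, 'cx': 253.69353527287512, 'cy': 192.4413379525285, 'camera_from_world': array([[ 2.35014754e-02, -9.99723504e-01,  7.72666345e-04,
         4.35492995e-02],
       [-9.87149937e-01, -2.33280769e-02, -1.58084793e-01,
         5.06628488e-01],
       [ 1.58059108e-01,  2.95248833e-03, -9.87425238e-01,
         1.56570597e+00],
       [ 0.00000000e+00,  0.00000000e+00,  0.00000000e+00,
         1.00000000e+00]])}
{'vfov': 51.55301855001632, 'cx': 255.75754576332073, 'cy': 181.7712692958197, 'camera_from_world': array([[-0.99985916, -0.01612869,  0.00464016,  0.48322714],
       [-0.01495359,  0.73062686, -0.6826132 ,  0.03712074],
       [ 0.00761944, -0.68258645, -0.73076514,  1.26593759],
       [ 0.        ,  0.        ,  0.        ,  1.        ]])}
```

```bash
python3 - <<'E'
import cv2
im=cv2.imread("pics/top0.png"); cv2.imwrite("pics/top0b.png",cv2.resize(im,(800,600),interpolation=cv2.INTER_CUBIC))
E
```

```text
(no output)
```

View pics/top0b.png

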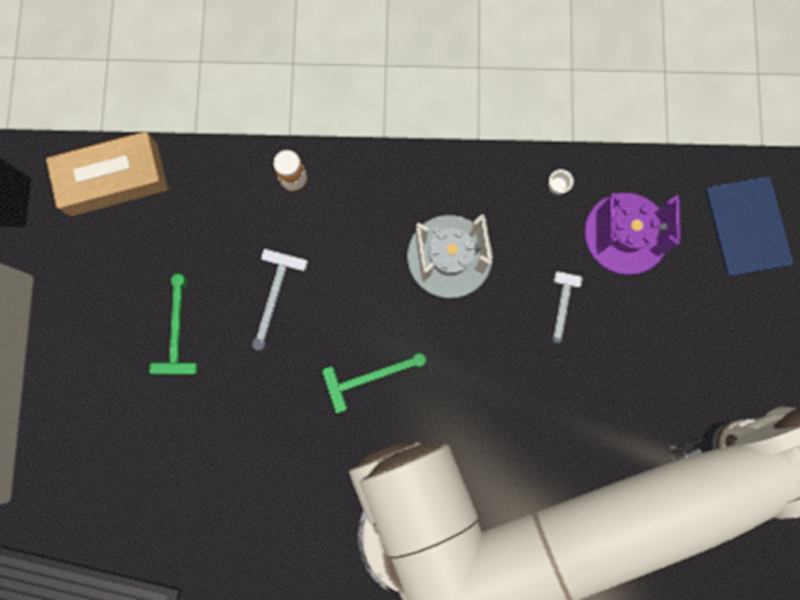

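View pics/side0.png

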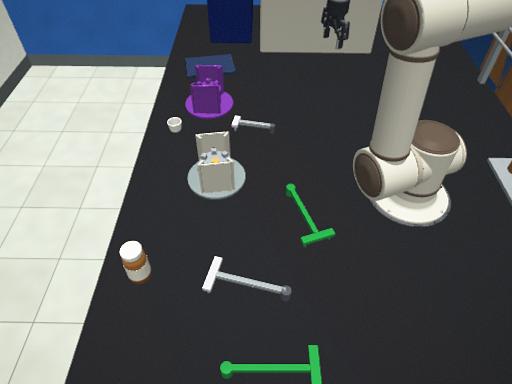

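The top view (800×600) shows the large wrench with its head at about (284,260) and knob at (259,343). The stand base is at about (450,256), with its open sides facing down and up in the picture. The side view agrees. I'll turn these pixels into positions.

```bash
cat > h.py <<'E'
import numpy as np, cv2
from workcell import bot
def ray(c,u,v,fish=False):
    f=192/np.tan(np.radians(c["vfov"])/2); T=np.array(c["camera_from_world"])
    x,y=u-c["cx"],v-c["cy"]
    if fish:
        r=np.hypot(x,y); th=r/f; d=np.array([x/r*np.sin(th),y/r*np.sin(th),np.cos(th)])
    else: d=np.array([x/f,y/f,1])
    return -T[:3,:3].T@T[:3,3], T[:3,:3].T@d
def at(c,u,v,z,fish=False):
    o,d=ray(c,u,v,fish); return o+d*(z-o[2])/d[2]
def proj(c,P,fish=False):
    f=192/np.tan(np.radians(c["vfov"])/2); T=np.array(c["camera_from_world"])
    p=np.atleast_2d(P)@T[:3,:3].T+T[:3,3]
    if not fish: return np.c_[c["cx"]+f*p[:,0]/p[:,2],c["cy"]+f*p[:,1]/p[:,2]]
    r=np.hypot(p[:,0],p[:,1]); th=np.arctan2(r,p[:,2]); return np.c_[c["cx"]+f*th*p[:,0]/r,c["cy"]+f*th*p[:,1]/r]
def delta(target,yaw):
    """tool-axes travel (mm) and twist from now (measured) to target TCP and yaw, tool down"""
    s=bot.get_obs(); y0=np.radians(s["tcp_rot"][2]); d=(np.array(target)-s["ee_pos"])*1000
    tx=np.array([np.cos(y0),np.sin(y0)]); ty=np.array([np.sin(y0),-np.cos(y0)])
    dy=(yaw-s["tcp_rot"][2]+180)%360-180
    print("travel in start tool axes",np.round([d[:2]@tx,d[:2]@ty,-d[2]],1),"yaw change",round(dy,2),"twist z",round(-np.radians(dy),4))
E
python3 - <<'E'
from h import *
c=bot.calibration("top"); k=1/1.5625
for n,u,v,z in [("head",284,260,.034),("knob",259,343,.034),("base",450,256,.01),("yellow",452,249,.09),("small head",568,279,.03)]:
    print(n,at(c,u*k,v*k,z).round(3))
E
```

```text
head [0.592 0.308 0.034]
knob [0.406 0.354 0.034]
base [ 0.616 -0.063  0.01 ]
yellow [ 0.613 -0.062  0.09 ]
small head [ 0.565 -0.325  0.03 ]
```

```bash
python3 - <<'E'
from h import *
delta([.48,-.06,.33],0)
E
```

```text
travel in start tool axes [ 416.6 -304.   -99.3] yaw change -23.42 twist z 0.4088
```

```bash
python3 -m crank '[{"gripper":85,"travel":[35,-25.3,-8.3],"twist":[0,0,0]},{"gripper":85,"travel":[35,-25.3,-8.3],"twist":[0,0,0]},{"gripper":85,"travel":[35,-25.3,-8.3],"twist":[0,0,0]},{"gripper":85,"travel":[35,-25.3,-8.3],"twist":[0,0,0]},{"gripper":85,"travel":[35,-25.3,-8.3],"twist":[0,0,0]},{"gripper":85,"travel":[35,-25.3,-8.3],"twist":[0,0,0]},{"gripper":85,"travel":[35,-25.3,-8.3],"twist":[0,0,0]},{"gripper":85,"travel":[35,-25.3,-8.3],"twist":[0,0,0]},{"gripper":85,"travel":[35,-25.3,-8.3],"twist":[0,0,0]},{"gripper":85,"travel":[35,-25.3,-8.3],"twist":[0,0,0]},{"gripper":85,"travel":[35,-25.3,-8.3],"twist":[0,0,0]},{"gripper":85,"travel":[31,-26,-8],"twist":[0,0,0]}]' && python3 -m crank '[{"gripper":85,"travel":[0,0,0],"twist":[0,0,0.136]},{"gripper":85,"travel":[0,0,0],"twist":[0,0,0.136]},{"gripper":85,"travel":[0,0,0],"twist":[0,0,0.136]},{"gripper":85,"travel":[0,0,0],"twist":[0,0,0]},{"gripper":85,"travel":[0,0,0],"twist":[0,0,0]}]'; python3 - <<'E'
from h import *
s=bot.get_obs();print(s["q"].round(1),s["ee_pos"],s["tcp_rot"])
c=bot.calibration("wrist");im=bot.camera("wrist");print(c)
np.save("c1.npy",c,allow_pickle=True)
cv2.imwrite("pics/w1.png",im[:,:,::-1]);cv2.imwrite("pics/w1b.png",cv2.resize(im[:,:,::-1],(800,600),interpolation=cv2.INTER_CUBIC))
E
```

```text
time: 1.6
ee_pos: [0.4799, -0.0587, 0.3305]
tcp_rot: [-180.0, 0.0, 23.4]
wrist_force: [0.5, -0.2, -0.6]
opening: 0.0849
grasp_force: 0.0
time: 2.22
ee_pos: [0.4793, -0.0601, 0.3304]
tcp_rot: [-180.0, 0.0, 0.2]
wrist_force: [1.1, -0.6, -0.7]
opening: 0.0849
grasp_force: 0.0
[ -7.1  -0.7  15.6 106.2  -0.  172.6] [ 0.47934204 -0.06013015  0.33043383] [-1.79999637e+02  1.89611735e-02  2.08215120e-01]
{'vfov': 65.70646984690485, 'cx': 259.27063378347793, 'cy': 197.09188223519945, 'camera_from_world': array([[ 4.28067268e-03, -9.99990716e-01, -4.94497141e-04,
        -6.31253618e-02],
       [-9.52857759e-01, -4.22893588e-03,  3.03387881e-01,
         3.88483181e-01],
       [-3.03387155e-01, -8.27518775e-04, -9.52867015e-01,
         6.19574945e-01],
       [ 0.00000000e+00,  0.00000000e+00,  0.00000000e+00,
         1.00000000e+00]])}
```

View pics/w1b.png

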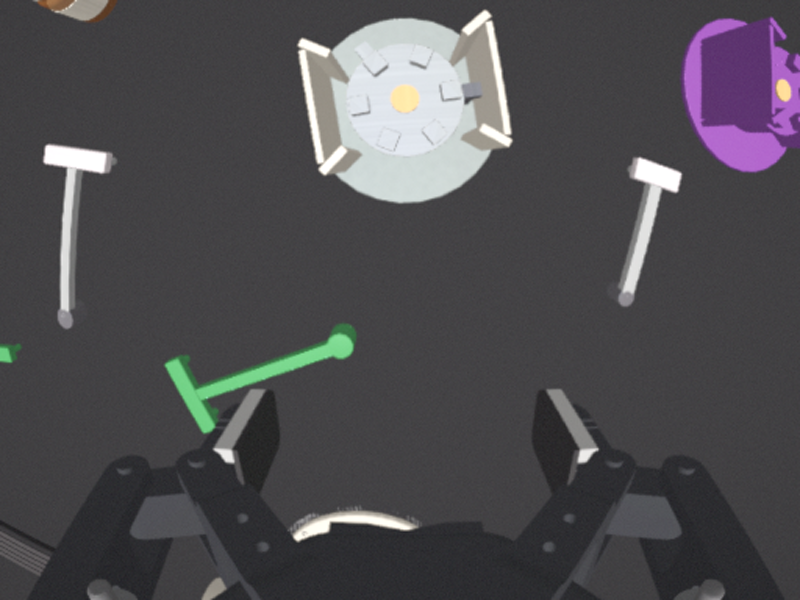

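The wrist view (800×600) shows the ring centre at about (405,98). The lugs are near (370,57), (422,55), (452,91), (433,131), (388,140) and (359,105), and the stop block is at (472,92). I'll fit a stand model and draw it over the picture to check.

```bash
cat > ov.py <<'E'
from h import *
def lines(x,y,yaw,th):
    a=np.radians(yaw); R=np.array([[np.cos(a),-np.sin(a)],[np.sin(a),np.cos(a)]])
    L=[]
    def add(pts,z,col): L.append((np.c_[np.atleast_2d(pts)@R.T+[x,y],np.full(len(pts),z)],col))
    t=np.linspace(0,2*np.pi,90); C=np.c_[np.cos(t),np.sin(t)]
    add(C*.095,.01,(0,0,255)); add(C*.05,.075,(0,255,0))
    for s in(1,-1):
        add(np.array([[-.044,s*.066],[.044,s*.066]]),.133,(255,0,0))
        for b in(54,126):
            d=np.array([np.cos(np.radians(b)),s*np.sin(np.radians(b))]); add(np.array([d*.062,d*.086]),.133,(255,0,255))
    for k in range(6):
        b=np.radians(216+60*k)-th; d=np.array([np.cos(b),np.sin(b)]); n=np.array([-d[1],d[0]])
        add(np.array([d*.03+n*.0075,d*.046+n*.0075,d*.046-n*.0075,d*.03-n*.0075,d*.03+n*.0075]),.091,(0,140,255))
    return L
def overlay(im,c,fish,box,sc,pose,out):
    u0,v0,u1,v1=box
    g=cv2.resize(im[v0:v1,u0:u1],None,fx=sc,fy=sc,interpolation=cv2.INTER_CUBIC)
    for P,col in lines(*pose):
        p=((proj(c,P,fish)-[u0,v0]+.5)*sc).round().astype(int); cv2.polylines(g,[p],False,col,1)
    cv2.imwrite(out,g)
E
python3 - <<'E'
from ov import *
c=np.load("c1.npy",allow_pickle=True).item(); k=1/1.5625
from scipy.optimize import least_squares
lug=np.array([at(c,u*k,v*k,.091,True)[:2] for u,v in[(370,57),(422,55),(452,91),(433,131),(388,140),(359,105)]])
print(lug.mean(0), at(c,405*k,98*k,.08,True)); d=lug-lug[1:].mean(0)*0-lug.mean(0)
print(np.hypot(*d.T).round(4),(np.degrees(np.arctan2(d[:,1],d[:,0]))%60).round(1))
im=cv2.imread("pics/w1.png")
m=(im.min(2)>150).astype(np.uint8)
for u,v in[(300,42),(487,14),(322,172),(509,144)]: print("wall tip",at(c,u*k,v*k,.133,True).round(4))
overlay(im,c,True,(180,0,340,140),5,(.615,-.063,5,.05),"pics/ov1.png")
E
```

```text
[ 0.61546246 -0.05963653] [ 0.61519946 -0.06044098  0.08      ]
[0.0432 0.0378 0.0389 0.0373 0.0388 0.0369] [39.5 37.7 37.1 39.  40.9 41.5]
wall tip [0.6533 0.0162 0.133 ]
wall tip [ 0.6752 -0.1199  0.133 ]
wall tip [ 5.539e-01 -3.000e-04  1.330e-01]
wall tip [ 0.5759 -0.1363  0.133 ]
```

```bash
python3 - <<'E'
from ov import *
c=np.load("c1.npy",allow_pickle=True).item()
overlay(cv2.imread("pics/w1.png"),c,True,(180,0,340,140),5,(.6150,-.060,9.4,.11),"pics/ov1.png")
E
```

```text
(no output)
```

View pics/ov1.png

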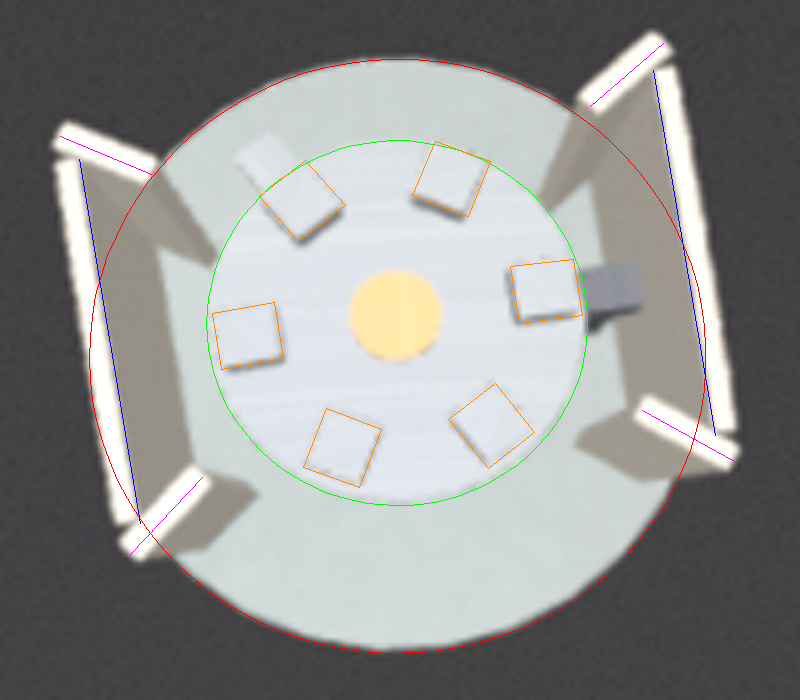

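The overlay matches: stand axis at (0.615,-0.060), yaw 9.4°, ring at about 0.11 rad, tab at the upper left and stop block on the right. Next is the wrench. I'll turn the hand half round so joint 6 stays mid-range.

```bash
python3 -m crank '[{"gripper":85,"travel":[0,0,0],"twist":[0,0,-0.18]},{"gripper":85,"travel":[0,0,0],"twist":[0,0,-0.18]},{"gripper":85,"travel":[0,0,0],"twist":[0,0,-0.18]},{"gripper":85,"travel":[0,0,0],"twist":[0,0,-0.18]},{"gripper":85,"travel":[0,0,0],"twist":[0,0,-0.18]},{"gripper":85,"travel":[0,0,0],"twist":[0,0,-0.18]},{"gripper":85,"travel":[0,0,0],"twist":[0,0,-0.18]},{"gripper":85,"travel":[0,0,0],"twist":[0,0,-0.18]},{"gripper":85,"travel":[0,0,0],"twist":[0,0,-0.18]},{"gripper":85,"travel":[0,0,0],"twist":[0,0,-0.18]},{"gripper":85,"travel":[0,0,0],"twist":[0,0,-0.18]},{"gripper":85,"travel":[0,0,0],"twist":[0,0,-0.18]}]'; python3 - <<'E'
from h import *
s=bot.get_obs();print(s["q"].round(1))
c=np.load("c1.npy",allow_pickle=True).item(); k=1/1.5625
print(at(c,78*k,158*k,.034,True),at(c,65*k,318*k,.034,True))
delta([.45,.335,.20],166)
E
```

```text
time: 3.78
ee_pos: [0.4794, -0.0601, 0.3305]
tcp_rot: [-180.0, -0.0, 124.2]
wrist_force: [-0.5, 1.0, 0.7]
opening: 0.0849
grasp_force: 0.0
[ -7.2  -0.7  15.6 106.2  -0.   48.6]
[0.59157432 0.30185968 0.034     ] [0.40401344 0.3559657  0.034     ]
travel in start tool axes [343.2 198.1 130.5] yaw change 41.76 twist z -0.7288
```

```bash
python3 -m crank '[{"gripper":85,"travel":[43,24.8,16.3],"twist":[0,0,0]},{"gripper":85,"travel":[43,24.8,16.3],"twist":[0,0,0]},{"gripper":85,"travel":[43,24.8,16.3],"twist":[0,0,0]},{"gripper":85,"travel":[43,24.8,16.3],"twist":[0,0,0]},{"gripper":85,"travel":[43,24.8,16.3],"twist":[0,0,0]},{"gripper":85,"travel":[43,24.8,16.3],"twist":[0,0,0]},{"gripper":85,"travel":[43,24.8,16.3],"twist":[0,0,0]},{"gripper":85,"travel":[43,24.8,16.3],"twist":[0,0,-0.17]},{"gripper":85,"travel":[0,0,0],"twist":[0,0,-0.186]},{"gripper":85,"travel":[0,0,0],"twist":[0,0,-0.186]},{"gripper":85,"travel":[0,0,0],"twist":[0,0,-0.186]},{"gripper":85,"travel":[0,0,0],"twist":[0,0,0]}]'; python3 - <<'E'
from h import *
s=bot.get_obs();print(s["q"].round(1))
c=bot.calibration("wrist");im=bot.camera("wrist")
np.save("c2.npy",c,allow_pickle=True)
cv2.imwrite("pics/w2.png",im[:,:,::-1]);cv2.imwrite("pics/w2b.png",cv2.resize(im[:,:,::-1],(800,600),interpolation=cv2.INTER_CUBIC))
E
```

```text
time: 5.28
ee_pos: [0.4528, 0.3361, 0.2001]
tcp_rot: [-180.0, -0.0, 165.5]
wrist_force: [-0.0, -0.9, -0.4]
opening: 0.0849
grasp_force: 0.0
[36.6  6.4  8.1 91.8  0.  51.1]
```

View pics/w2b.png

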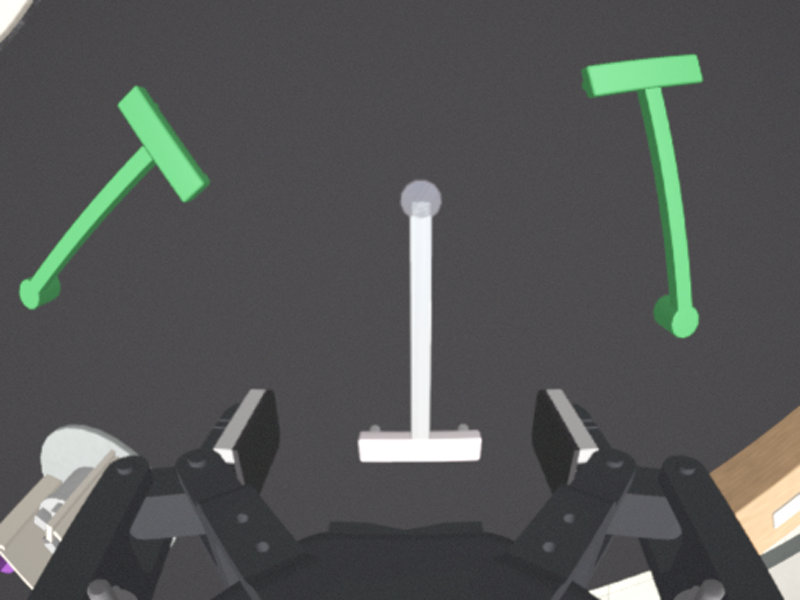

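The wrist view (800×600) shows the wrench right under the hand, with the knob at (420,200) and the head's top centre at about (420,450). I'll compute the grip point.

```bash
python3 - <<'E'
from h import *
c=np.load("c2.npy",allow_pickle=True).item(); k=1/1.5625
a,b=at(c,420*k,450.5*k,.034,True),at(c,420.5*k,200*k,.034,True)
l,r=at(c,361*k,451*k,.034,True),at(c,480.5*k,448*k,.034,True)
d=a-b;yaw=np.degrees(np.arctan2(d[1],d[0]));print(a,b,np.hypot(*d[:2]),yaw,np.degrees(np.arctan2(*(r-l)[[1,0]])),np.linalg.norm(r-l))
g=b+d/np.linalg.norm(d)*.08;print("grip",g)
delta([g[0],g[1],.008],yaw+180)
E
```

```text
[0.59326132 0.31167286 0.034     ] [0.40433856 0.3585078  0.034     ] 0.19464152219947176 -13.923225831124382 76.83882921581112 0.0962558918531708
grip [0.48198808 0.33925808 0.034     ]
travel in start tool axes [-27.4  10.4 192.1] yaw change 0.74 twist z -0.013
```

```bash
python3 -m crank '[{"gripper":85,"travel":[-14,5,32],"twist":[0,0,-0.013]},{"gripper":85,"travel":[-13.4,5.4,35],"twist":[0,0,0]},{"gripper":85,"travel":[0,0,35],"twist":[0,0,0]},{"gripper":85,"travel":[0,0,35],"twist":[0,0,0]},{"gripper":85,"travel":[0,0,30],"twist":[0,0,0]},{"gripper":85,"travel":[0,0,25],"twist":[0,0,0]},{"gripper":85,"travel":[0,0,0],"twist":[0,0,0]},{"gripper":10,"travel":[0,0,0],"twist":[0,0,0]},{"gripper":10,"travel":[0,0,0],"twist":[0,0,0]},{"gripper":10,"travel":[0,0,0],"twist":[0,0,0]},{"gripper":10,"travel":[0,0,0],"twist":[0,0,0]},{"gripper":10,"travel":[0,0,0],"twist":[0,0,0]}]' 80
```

```text
time: 6.82
ee_pos: [0.4823, 0.3397, 0.0089]
tcp_rot: [180.0, 0.0, 166.3]
wrist_force: [-0.2, -0.8, 5.5]
opening: 0.0128
grasp_force: 78.9
```

```bash
python3 -m crank '[{"gripper":10,"travel":[0,0,-20],"twist":[0,0,0]},{"gripper":10,"travel":[0,0,-40],"twist":[0,0,0]},{"gripper":10,"travel":[0,0,-45],"twist":[0,0,0]},{"gripper":10,"travel":[0,0,-45],"twist":[0,0,0]},{"gripper":10,"travel":[0,0,-45],"twist":[0,0,0]},{"gripper":10,"travel":[0,0,0],"twist":[0,0,0]}]'; python3 - <<'E'
from h import *
s=bot.get_obs();print(s["q"].round(1),s["torque"])
w=np.radians(39.1)
delta([.615-.115*np.cos(w),-.060-.115*np.sin(w),.204],39.1+180)
E
```

```text
time: 7.58
ee_pos: [0.483, 0.3402, 0.2066]
tcp_rot: [179.8, 0.2, 166.3]
wrist_force: [0.3, 0.1, -4.7]
opening: 0.0126
grasp_force: 78.5
[35.2  9.9 12.8 92.6  0.  48.9] [ 0.00146043 -0.01427963  0.00886724]
travel in start tool axes [-153.9 -449.1    2.6] yaw change 52.84 twist z -0.9223
```

```bash
python3 -m crank '[{"gripper":10,"travel":[-7,-20.5,0],"twist":[0,0,0]},{"gripper":10,"travel":[-14,-40.8,0],"twist":[0,0,0]},{"gripper":10,"travel":[-14,-40.8,0],"twist":[0,0,0]},{"gripper":10,"travel":[-14,-40.8,0],"twist":[0,0,0]},{"gripper":10,"travel":[-14,-40.8,0],"twist":[0,0,0]},{"gripper":10,"travel":[-14,-40.8,0],"twist":[0,0,0]},{"gripper":10,"travel":[-14,-40.8,0],"twist":[0,0,0]},{"gripper":10,"travel":[-14,-40.8,0],"twist":[0,0,0]},{"gripper":10,"travel":[-14,-40.8,0],"twist":[0,0,0]},{"gripper":10,"travel":[-14,-40.8,0],"twist":[0,0,0]},{"gripper":10,"travel":[-14,-40.8,0],"twist":[0,0,0]},{"gripper":10,"travel":[-7,-20.5,0],"twist":[0,0,0]}]' && python3 -m crank '[{"gripper":10,"travel":[0,0,0],"twist":[0,0,-0.12]},{"gripper":10,"travel":[0,0,0],"twist":[0,0,-0.16]},{"gripper":10,"travel":[0,0,0],"twist":[0,0,-0.16]},{"gripper":10,"travel":[0,0,0],"twist":[0,0,-0.16]},{"gripper":10,"travel":[0,0,0],"twist":[0,0,-0.16]},{"gripper":10,"travel":[0,0,0],"twist":[0,0,-0.16]},{"gripper":10,"travel":[0,0,0],"twist":[0,0,0]},{"gripper":10,"travel":[0,0,0],"twist":[0,0,0]}]'; python3 - <<'E'
from h import *
w=np.radians(39.1)
delta([.615-.115*np.cos(w),-.060-.115*np.sin(w),.120],39.1+180)
c=bot.calibration("wrist");im=bot.camera("wrist")
np.save("c3.npy",c,allow_pickle=True)
cv2.imwrite("pics/w3.png",im[:,:,::-1]);cv2.imwrite("pics/w3b.png",cv2.resize(im[:,:,::-1],(800,600),interpolation=cv2.INTER_CUBIC))
E
```

```text
time: 9.07
ee_pos: [0.5235, -0.1357, 0.2009]
tcp_rot: [-180.0, -0.2, 166.1]
wrist_force: [-0.2, 0.0, -3.6]
opening: 0.0127
grasp_force: 78.6
time: 10.07
ee_pos: [0.5243, -0.1334, 0.2022]
tcp_rot: [179.9, -0.1, -141.2]
wrist_force: [-0.2, 0.5, -2.4]
opening: 0.0128
grasp_force: 78.6
travel in start tool axes [-1.7 -0.2 82.2] yaw change 0.35 twist z -0.006
```

View pics/w3b.png

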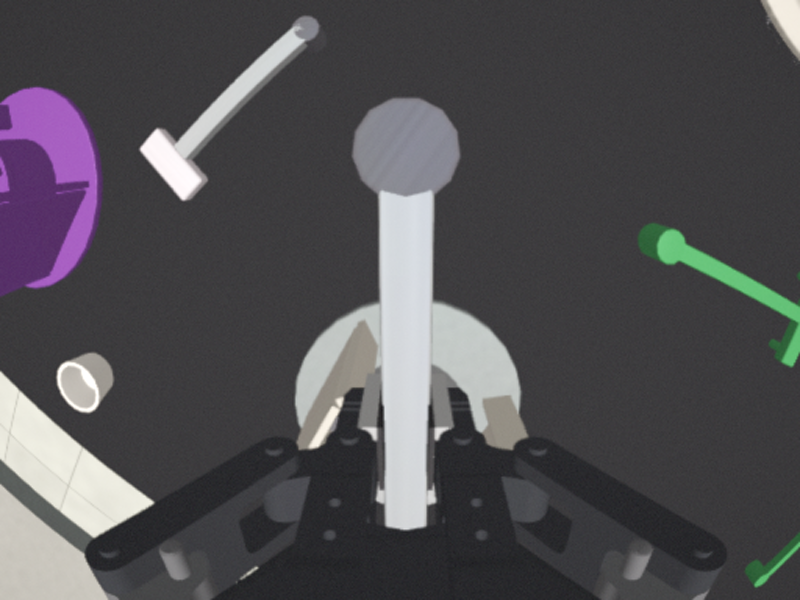

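The handle sits straight in the hand, with the knob's top centre at about (406,147). I'll check how it sits in the grip.

```bash
python3 - <<'E'
from h import *
c=np.load("c3.npy",allow_pickle=True).item(); k=1/1.5625
z=.2022+.0255
p=at(c,406.5*k,147*k,z,True); s=bot.get_obs(); print(p,p-s["ee_pos"])
d=(p-s["ee_pos"])[:2];print(np.hypot(*d),"wrench yaw",np.degrees(np.arctan2(-d[1],-d[0])),s["tcp_rot"])
l,r=at(c,353*k,147*k,z,True),at(c,460*k,147*k,z,True);print("dia",np.linalg.norm(l-r))
h=d/np.hypot(*d)
print("origin",p[:2]-h*.195)
E
```

```text
[ 0.46124038 -0.1857382   0.2277    ] [-0.06322226 -0.05235847  0.02521006]
0.08208814168929682 wrench yaw 39.63036986078593 [ 1.79951575e+02 -4.12617005e-02 -1.41206552e+02]
dia 0.026464944272170186
origin [ 0.61142456 -0.0613609 ]
```

```bash
python3 -m crank '[{"gripper":10,"travel":[-2,0,20],"twist":[0,0,0]},{"gripper":10,"travel":[0,0,35],"twist":[0,0,0]},{"gripper":10,"travel":[0,0,28],"twist":[0,0,0]},{"gripper":10,"travel":[0,0,0],"twist":[0,0,0]},{"gripper":10,"travel":[0,0,0],"twist":[0,0,0]}]' && python3 - <<'E'
from h import *
im=bot.camera("side");c=bot.calibration("side")
w=np.radians(39.1);delta([.615-.115*np.cos(w),-.060-.115*np.sin(w),.090],219.1)
u,v=proj(c,[[.6,-.06,.09]])[0].astype(int)
cv2.imwrite("pics/s1.png",cv2.resize(im[v-45:v+45,u-60:u+60,::-1],(800,600),interpolation=cv2.INTER_CUBIC))
E
```

```text
time: 10.75
ee_pos: [0.5268, -0.1321, 0.1214]
tcp_rot: [-179.9, 0.0, -141.1]
wrist_force: [-0.6, -0.2, -3.2]
opening: 0.0127
grasp_force: 78.5
travel in start tool axes [ 1.3  0.5 31.8] yaw change 0.16 twist z -0.0028
```

View pics/s1.png

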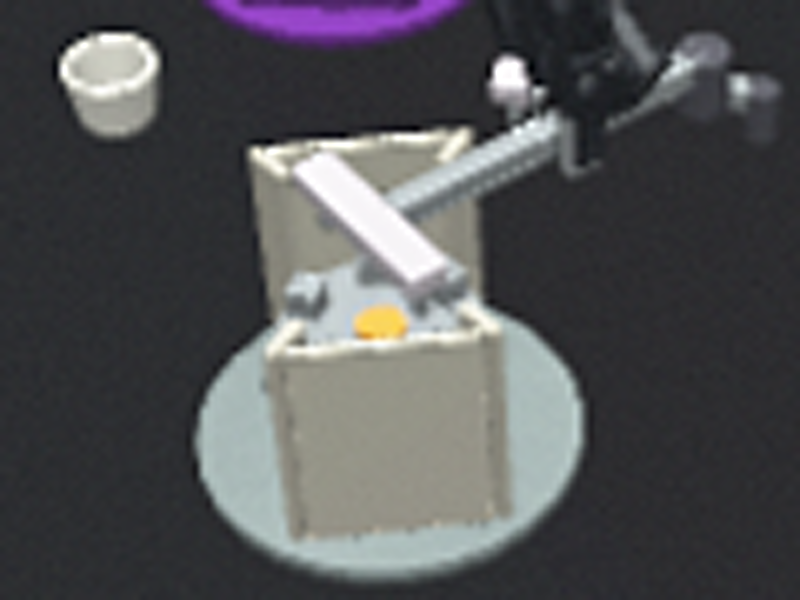

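The side view shows the head centred over the ring, level, between the walls. Seating it now.

```bash
python3 -m crank '[{"gripper":10,"travel":[0,0.3,8],"twist":[0,0,0]},{"gripper":10,"travel":[0,0,8],"twist":[0,0,0]},{"gripper":10,"travel":[0,0,8],"twist":[0,0,0]},{"gripper":10,"travel":[0,0,7],"twist":[0,0,0]},{"gripper":10,"travel":[0,0,0],"twist":[0,0,0]}]'
```

```text
time: 11.42
ee_pos: [0.5259, -0.1316, 0.0884]
tcp_rot: [179.9, -0.0, -141.0]
wrist_force: [-0.6, 0.2, -3.2]
opening: 0.0126
grasp_force: 78.6
```

```bash
python3 -m crank '[{"gripper":10,"travel":[-0.3,6.3,-1],"twist":[0,0,0.055]},{"gripper":10,"travel":[-0.7,12.6,0],"twist":[0,0,0.11]},{"gripper":10,"travel":[-0.7,12.6,0],"twist":[0,0,0.11]},{"gripper":10,"travel":[-0.7,12.6,0],"twist":[0,0,0.11]},{"gripper":10,"travel":[0,0,0],"twist":[0,0,0]}]'; python3 - <<'E'
from h import *
w=np.radians(39.1-22.05);delta([.615-.115*np.cos(w),-.060-.115*np.sin(w),.090],180+np.degrees(w))
E
```

```text
time: 12.05
ee_pos: [0.5059, -0.0925, 0.0906]
tcp_rot: [-180.0, 0.0, -163.0]
wrist_force: [-0.6, 0.5, -3.5]
opening: 0.0128
grasp_force: 78.7
travel in start tool axes [ 1.2 -0.9  0.6] yaw change 0.05 twist z -0.0009
```

```bash
python3 -m crank '[{"gripper":10,"travel":[-0.7,12.6,0],"twist":[0,0,0.11]},{"gripper":10,"travel":[-0.7,12.6,0],"twist":[0,0,0.11]},{"gripper":10,"travel":[-0.7,12.6,0],"twist":[0,0,0.11]},{"gripper":10,"travel":[-0.7,12.6,0],"twist":[0,0,0.11]},{"gripper":10,"travel":[-0.7,12.6,0],"twist":[0,0,0.11]},{"gripper":10,"travel":[-0.7,12.6,0],"twist":[0,0,0.11]},{"gripper":10,"travel":[-0.7,12.6,0],"twist":[0,0,0.11]},{"gripper":10,"travel":[0,0,0],"twist":[0,0,0]}]'; python3 - <<'E'
from h import *
print(bot.get_obs()["torque"])
w=np.radians(39.1-66.2);delta([.615-.115*np.cos(w),-.060-.115*np.sin(w),.090],180+np.degrees(w))
im=bot.camera("top");c=bot.calibration("top")
u,v=proj(c,[[.6,-.06,.09]])[0].astype(int)
cv2.imwrite("pics/t1.png",cv2.resize(im[v-45:v+45,u-60:u+60,::-1],(800,600),interpolation=cv2.INTER_CUBIC))
E
```

```text
time: 13.05
ee_pos: [0.514, -0.0067, 0.0902]
tcp_rot: [180.0, 0.0, 153.0]
wrist_force: [-0.6, -1.1, -4.1]
opening: 0.0125
grasp_force: 78.7
[-0.00862418  0.05177865  0.01451835]
travel in start tool axes [ 0.8 -1.4  0.2] yaw change -0.11 twist z 0.0019
```

View pics/t1.png

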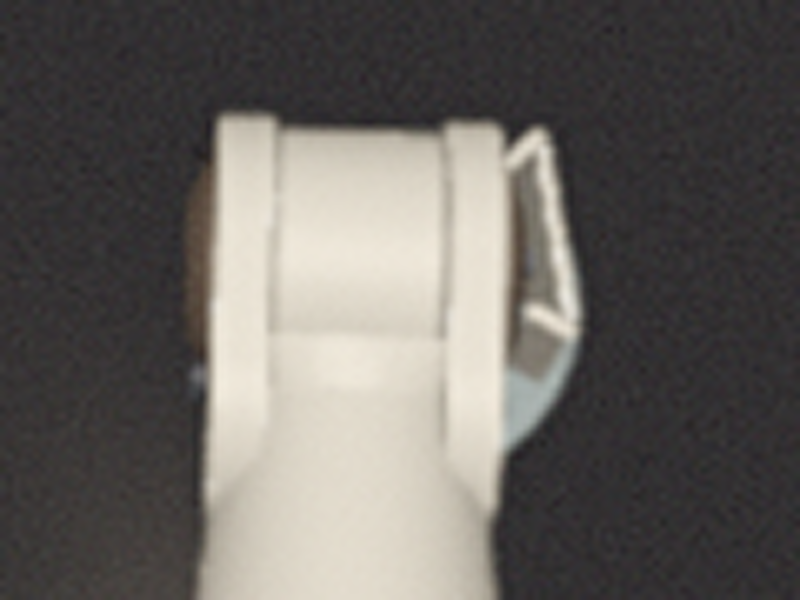

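The top view only shows the arm over the stand. The pins were fully down in the gaps and the hand followed its arc, so I take the first stroke as done, with one lug now near −24° and the next near +36° relative to the front. Next: lift, swing back 70° and reseat.

```bash
python3 -m crank '[{"gripper":10,"travel":[-0.1,-5.7,0],"twist":[0,0,-0.05]},{"gripper":10,"travel":[0,0,-12],"twist":[0,0,0]},{"gripper":10,"travel":[0,0,-15],"twist":[0,0,0]},{"gripper":10,"travel":[0,0,0],"twist":[0,0,0]}]' && python3 -m crank '[{"gripper":10,"travel":[-0.8,-13.5,0],"twist":[0,0,-0.118]},{"gripper":10,"travel":[-0.8,-13.5,0],"twist":[0,0,-0.118]},{"gripper":10,"travel":[-0.8,-13.5,0],"twist":[0,0,-0.118]},{"gripper":10,"travel":[-0.8,-13.5,0],"twist":[0,0,-0.118]},{"gripper":10,"travel":[-0.8,-13.5,0],"twist":[0,0,-0.118]},{"gripper":10,"travel":[-0.8,-13.5,0],"twist":[0,0,-0.118]},{"gripper":10,"travel":[-0.8,-13.5,0],"twist":[0,0,-0.118]},{"gripper":10,"travel":[-0.8,-13.5,0],"twist":[0,0,-0.118]},{"gripper":10,"travel":[-0.8,-13.5,0],"twist":[0,0,-0.118]},{"gripper":10,"travel":[-0.8,-13.5,0],"twist":[0,0,-0.118]},{"gripper":10,"travel":[0,0,0],"twist":[0,0,0]},{"gripper":10,"travel":[0,0,0],"twist":[0,0,0]}]'; python3 - <<'E'
from ov import *
w=np.radians(9.4+34);delta([.615-.115*np.cos(w),-.060-.115*np.sin(w),.090],180+np.degrees(w))
im=bot.camera("side")[:,:,::-1].copy();c=bot.calibration("side")
u,v=proj(c,[[.6,-.06,.09]])[0].astype(int)
t=np.radians(36+24.4)
overlay(im,c,False,(u-50,v-35,u+40,v+35),8,(.615,-.060,9.4,t),"pics/s2.png")
g=cv2.resize(im[v-35:v+35,u-50:u+40],None,fx=8,fy=8,interpolation=cv2.INTER_CUBIC);cv2.imwrite("pics/s2r.png",g)
E
```

```text
time: 13.6
ee_pos: [0.5122, -0.0122, 0.1193]
tcp_rot: [179.9, 0.2, 155.7]
wrist_force: [-0.6, -0.7, -3.4]
opening: 0.0126
grasp_force: 78.7
time: 15.1
ee_pos: [0.5318, -0.1376, 0.117]
tcp_rot: [180.0, -0.0, -136.9]
wrist_force: [0.1, -0.6, -2.8]
opening: 0.0127
grasp_force: 78.7
travel in start tool axes [ 1.2 -0.8 27. ] yaw change 0.26 twist z -0.0045
```

View pics/s2.png

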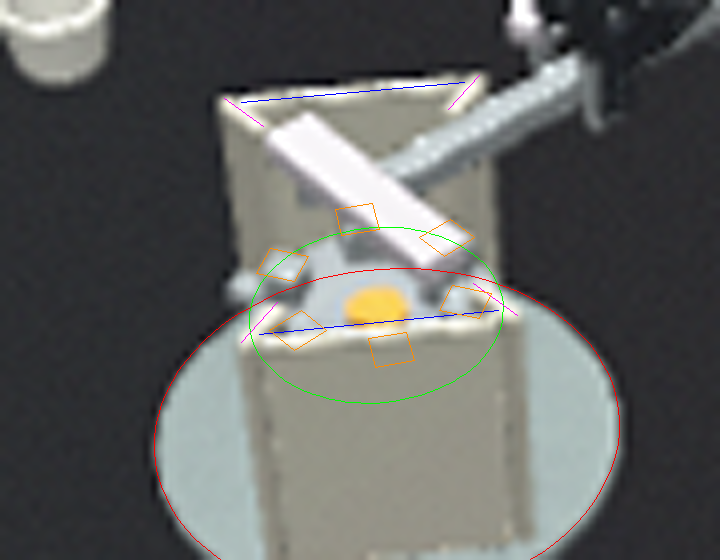

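The overlay matches: the tab is now on the far side at about (245,285) and the visible lugs sit on the predicted outlines. Reseating.

```bash
python3 -m crank '[{"gripper":10,"travel":[0.3,-0.6,7],"twist":[0,0,0]},{"gripper":10,"travel":[0,0,8],"twist":[0,0,0]},{"gripper":10,"travel":[0,0,7],"twist":[0,0,0]},{"gripper":10,"travel":[0,0,5],"twist":[0,0,0]},{"gripper":10,"travel":[0,0,0],"twist":[0,0,0]}]'
```

```text
time: 15.78
ee_pos: [0.532, -0.1385, 0.0896]
tcp_rot: [180.0, -0.0, -136.7]
wrist_force: [-0.6, 0.3, -3.0]
opening: 0.0127
grasp_force: 78.7
```

```bash
python3 -m crank '[{"gripper":10,"travel":[-0.3,6.3,0],"twist":[0,0,0.055]},{"gripper":10,"travel":[-0.7,12.6,0],"twist":[0,0,0.11]},{"gripper":10,"travel":[-0.7,12.6,0],"twist":[0,0,0.11]},{"gripper":10,"travel":[-0.7,12.6,0],"twist":[0,0,0.11]},{"gripper":10,"travel":[-0.7,12.6,0],"twist":[0,0,0.11]},{"gripper":10,"travel":[-0.7,12.6,0],"twist":[0,0,0.11]},{"gripper":10,"travel":[-0.7,12.6,0],"twist":[0,0,0.11]},{"gripper":10,"travel":[-0.7,12.6,0],"twist":[0,0,0.11]},{"gripper":10,"travel":[-0.7,12.6,0],"twist":[0,0,0.11]},{"gripper":10,"travel":[-0.3,6.3,0],"twist":[0,0,0.055]},{"gripper":10,"travel":[0,0,0],"twist":[0,0,0]}]'; python3 - <<'E'
from h import *
print(bot.get_obs()["torque"])
w=np.radians(9.4+33.9-56.7);delta([.615-.115*np.cos(w),-.060-.115*np.sin(w),.090],180+np.degrees(w))
E
```

```text
time: 17.15
ee_pos: [0.5044, -0.0329, 0.0904]
tcp_rot: [180.0, -0.0, 166.6]
wrist_force: [-2.0, 0.1, -4.2]
opening: 0.0122
grasp_force: 78.7
[0.01490719 0.57849762 0.04181621]
travel in start tool axes [ 1.1 -0.7  0.4] yaw change 0.01 twist z -0.0002
```

```bash
for i in 1; do python3 -m crank '[{"gripper":10,"travel":[0,3.45,0],"twist":[0,0,0.03]},{"gripper":10,"travel":[0,3.45,0],"twist":[0,0,0.03]},{"gripper":10,"travel":[0,0,0],"twist":[0,0,0]}]'; python3 -c "
from h import *;print(bot.get_obs()['torque'])"; python3 -m crank '[{"gripper":10,"travel":[0,2.3,0],"twist":[0,0,0.02]},{"gripper":10,"travel":[0,2.3,0],"twist":[0,0,0.02]},{"gripper":10,"travel":[0,0,0],"twist":[0,0,0]}]'; python3 -c "
from h import *;print(bot.get_obs()['torque'])"; done
```

```text
time: 17.52
ee_pos: [0.5058, -0.0262, 0.0901]
tcp_rot: [-180.0, -0.1, 163.1]
wrist_force: [-4.5, 0.2, -2.8]
opening: 0.0125
grasp_force: 78.8
[0.03876984 0.94661866 0.07500296]
time: 17.9
ee_pos: [0.5069, -0.0228, 0.09]
tcp_rot: [-179.9, -0.1, 160.8]
wrist_force: [-7.0, -4.4, -1.4]
opening: 0.0126
grasp_force: 79.0
[-0.88112611  1.31752475  0.4130716 ]
```

```bash
python3 -m crank '[{"gripper":10,"travel":[0.5,2.3,0],"twist":[0,0,0.02]},{"gripper":10,"travel":[0.5,2.3,0],"twist":[0,0,0.02]},{"gripper":10,"travel":[0,0,0],"twist":[0,0,0]},{"gripper":10,"travel":[0,0,0],"twist":[0,0,0]}]'; python3 -c "
from h import *;print(bot.get_obs()['torque'])"
```

```text
time: 18.4
ee_pos: [0.5074, -0.0209, 0.0898]
tcp_rot: [-179.6, 0.1, 158.5]
wrist_force: [-6.1, -22.0, -4.2]
opening: 0.0126
grasp_force: 81.3
[-4.08970594  1.20828194  1.35096136]
```

The reaction rose to 22 N, about 2.5 N m, at −30°, right where the stop was expected. Back off within the play and lift.

```bash
python3 -m crank '[{"gripper":10,"travel":[-0.5,-5.7,0],"twist":[0,0,-0.05]},{"gripper":10,"travel":[-0.5,-5.7,0],"twist":[0,0,-0.05]},{"gripper":10,"travel":[0,0,0],"twist":[0,0,0]}]' && python3 -m crank '[{"gripper":10,"travel":[0,0,-10],"twist":[0,0,0]},{"gripper":10,"travel":[0,0,-20],"twist":[0,0,0]},{"gripper":10,"travel":[0,0,-35],"twist":[0,0,0]},{"gripper":10,"travel":[0,0,-40],"twist":[0,0,0]},{"gripper":10,"travel":[0,0,-20],"twist":[0,0,0]},{"gripper":10,"travel":[0,0,0],"twist":[0,0,0]}]'; python3 - <<'E'
from ov import *
print(bot.get_obs()["q"].round(1))
delta([.483,.31,.20],166)
im=bot.camera("side")[:,:,::-1].copy();c=bot.calibration("side")
np.save("sc.npy",c,allow_pickle=True);cv2.imwrite("pics/s3.png",im)
E
```

```text
time: 18.77
ee_pos: [0.5058, -0.0287, 0.0904]
tcp_rot: [180.0, 0.1, 164.2]
wrist_force: [1.1, 0.3, -3.0]
opening: 0.0128
grasp_force: 79.2
time: 19.52
ee_pos: [0.5062, -0.0283, 0.2173]
tcp_rot: [179.9, 0.2, 164.2]
wrist_force: [-0.2, 0.1, -3.4]
opening: 0.0122
grasp_force: 79.3
[-3.2 -1.4  2.  93.2  0.  12.6]
travel in start tool axes [114.3 319.2  17.3] yaw change 1.77 twist z -0.0309
```

```bash
python3 -m crank '[{"gripper":10,"travel":[6.1,17.4,0],"twist":[0,0,0]},{"gripper":10,"travel":[12.3,34.75,0],"twist":[0,0,0]},{"gripper":10,"travel":[12.3,34.75,0],"twist":[0,0,0]},{"gripper":10,"travel":[12.3,34.75,0],"twist":[0,0,0]},{"gripper":10,"travel":[12.3,34.75,0],"twist":[0,0,0]},{"gripper":10,"travel":[12.3,34.75,0],"twist":[0,0,0]},{"gripper":10,"travel":[12.3,34.75,0],"twist":[0,0,0]},{"gripper":10,"travel":[12.3,34.75,0],"twist":[0,0,0]},{"gripper":10,"travel":[12.3,34.75,0],"twist":[0,0,0]},{"gripper":10,"travel":[12.3,34.75,0],"twist":[0,0,0]},{"gripper":10,"travel":[6.1,17.4,0],"twist":[0,0,-0.03]},{"gripper":10,"travel":[0,0,0],"twist":[0,0,0]}]' && python3 -m crank '[{"gripper":10,"travel":[0,0,30],"twist":[0,0,0]},{"gripper":10,"travel":[0,0,45],"twist":[0,0,0]},{"gripper":10,"travel":[0,0,45],"twist":[0,0,0]},{"gripper":10,"travel":[0,0,40],"twist":[0,0,0]},{"gripper":10,"travel":[0,0,25],"twist":[0,0,0]},{"gripper":10,"travel":[0,0,10],"twist":[0,0,0]},{"gripper":10,"travel":[0,0,0],"twist":[0,0,0]},{"gripper":10,"travel":[0,0,0],"twist":[0,0,0]}]'
```

```text
time: 21.08
ee_pos: [0.4804, 0.3405, 0.2141]
tcp_rot: [-179.9, -0.1, 166.1]
wrist_force: [0.5, -0.7, -2.6]
opening: 0.0125
grasp_force: 79.2
time: 22.08
ee_pos: [0.482, 0.3397, 0.0217]
tcp_rot: [179.9, 0.1, 166.0]
wrist_force: [0.4, 0.8, -3.0]
opening: 0.0127
grasp_force: 79.2
```

```bash
python3 - <<'E'
from h import *
delta([.4823,.3397,.0089],166)
im=bot.camera("top")[:,:,::-1].copy();cv2.imwrite("pics/t2.png",im)
E
```

```text
travel in start tool axes [-0.3  0.1 12.8] yaw change 0.04 twist z -0.0007
```

```bash
python3 - <<'E'
from ov import *
im=cv2.imread("pics/t2.png");c=bot.calibration("top")
u,v=proj(c,[[.615,-.06,.09]])[0].astype(int)
b=(u-25,v-25,u+25,v+25)
overlay(im,c,False,b,8,(.615,-.060,9.4,1.95),"pics/a.png")
r=cv2.resize(im[b[1]:b[3],b[0]:b[2]],None,fx=8,fy=8,interpolation=cv2.INTER_CUBIC)
cv2.imwrite("pics/fin.png",np.hstack([r,cv2.imread("pics/a.png")]))
E
```

```text
(no output)
```

View pics/fin.png

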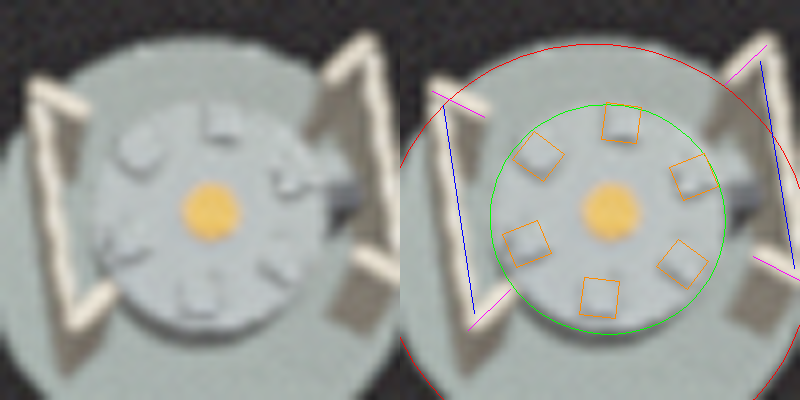

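The top view shows the tab at (335,175) against the dark stop block at (345,200), and the lugs match the outlines for 1.95 rad. Lower the last 12 mm.

```bash
python3 -m crank '[{"gripper":10,"travel":[0,0,6],"twist":[0,0,0]},{"gripper":10,"travel":[0,0,4.5],"twist":[0,0,0]},{"gripper":10,"travel":[0,0,2],"twist":[0,0,0]},{"gripper":10,"travel":[0,0,0],"twist":[0,0,0]},{"gripper":10,"travel":[0,0,0],"twist":[0,0,0]}]'
```

```text
time: 22.75
ee_pos: [0.4813, 0.3394, 0.0089]
tcp_rot: [180.0, 0.0, 166.0]
wrist_force: [-4.0, -3.8, 8.5]
opening: 0.0127
grasp_force: 80.8
```

Contact with the bench: the wrist reads +8.5 N. Release and rise.

```bash
python3 -m crank '[{"gripper":40,"travel":[0,0,0],"twist":[0,0,0]},{"gripper":85,"travel":[0,0,0],"twist":[0,0,0]},{"gripper":85,"travel":[0,0,0],"twist":[0,0,0]},{"gripper":85,"travel":[0,0,0],"twist":[0,0,0]},{"gripper":85,"travel":[0,0,-10],"twist":[0,0,0]},{"gripper":85,"travel":[0,0,-35],"twist":[0,0,0]},{"gripper":85,"travel":[0,0,-50],"twist":[0,0,0]},{"gripper":85,"travel":[0,0,-50],"twist":[0,0,0]},{"gripper":85,"travel":[30,0,-50],"twist":[0,0,0]},{"gripper":85,"travel":[0,0,0],"twist":[0,0,0]}]'; python3 - <<'E'
from h import *
c=bot.calibration("wrist");im=bot.camera("wrist")
# bright silver blob of the wrench near the expected place
P=[[.593,.3117,.034],[.4043,.3585,.034],[.482,.339,.034],[.54,.325,.034]]
for p,e in zip(proj(c,P,True),("head","knob","mid","handle")):
    u,v=p.round().astype(int); print(e,p.round(),im[v,u] if 0<=v<384 and 0<=u<512 else None)
E
```

```text
time: 24.0
ee_pos: [0.4523, 0.348, 0.2083]
tcp_rot: [179.6, 0.3, 166.0]
wrist_force: [0.6, -0.7, -1.5]
opening: 0.085
grasp_force: 0.0
head [258. 286.] [255 255 255]
knob [257. 130.] [186 189 196]
mid [257. 202.] [241 243 245]
handle [258. 249.] [241 243 244]
```

The wrench lies flat where it was first found, and the hand is clear of it. Handing in.

```bash
python3 -c "
from workcell import bot;print(bot.job_done())"
```

```text
the job is handed in; nothing more can be done
None
```

The ring is turned clockwise until its tab meets the stop block, the larger wrench lies flat on the bench, pins down and clear of the stand, and the job was handed in at about 24 s.

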